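# Shut the curing cabinet

### The job

A boxed ring stands in the small curing cabinet, the white one with the orange-framed amber door. Push that door fully shut until it snaps home on its catch and sits flush, then draw back clear of it. The neighbouring cabinet with the blue door is airing: leave its door open just as it stands.

Things in the scene. Friction and masses are not known exactly. Their poses are not given: they have to be found in the camera images.
- amber_door (a joint): Orange-framed amber-window door on a white cabinet fixed to the bench. Rad: 0 = shut flush, grows as its free (right) edge swings out to the robot; starts 0.4 to 1.1, stays where left (friction 0.04 N m); closing is anticlockwise from above. From about 0.09 a sprung catch resists (4 to 7 N at amber_push); past about 0.04 it snaps in, draws the door to 0 and holds it.
- amber_push (a point): Where to push the amber door: on its outer face, 125 mm along the door from the hinge axis, 28 mm in from the free edge, 25 mm below the top edge (the top 40 mm is a flat rail). Moves with the door. x axis: into the door; y: along it to the hinge; z up. Door 158 wide, 146 high, 12 mm thick, top edge 154 mm above the bench; a knob 18 mm proud sits low on it, 53 mm above the bench.
- amber_hinge (a point): Point on the amber door's upright hinge axis (its left edge seen from the robot), at the height of amber_push; the axis lies 6 mm behind the outer face, mid-thickness. Axes as amber_push, turning with the door. The cabinet behind is 160 wide, 140 deep, 156 mm high (a timer knob on top adds 8 mm).
- blue_push (a point): The same point as amber_push, on the blue-framed door of the second, otherwise alike white cabinet beside it; that door is also hinged on the left and stands 0.4 to 1.1 rad open. Not to be moved.

How it is judged:
At the end, for the whole second after the job is handed in: The amber door is seated on its catch, within 0.03 rad of fully shut, and at rest; the blue door's push point is within 20 mm of where it stood (value of joint amber_door below 0.03 rad and velocity of joint amber_door between -0.05 and 0.05 rad/s and distance of blue_push from where it was at the start of the episode below 0.02 m); the robot touches nothing.
It fails at once if the blue door is moved by more than 20 mm (distance of blue_push from where it was at the start of the episode above 0.02 m).
It also fails if it takes over 35 s, if anything falls off the work surface, if the arm or the gripper's body presses on something with over 40 N, if the wrist force passes 120 N, or if a joint passes its speed limit or range.

### The arm

A 7-joint arm with a two-finger parallel gripper is mounted at the origin on a cart in front of the work surface, level with it; the furniture and walls round the work are solid. World frame = base frame: x ahead of the robot, y to its left, z up, the work surface at z = 0. Lengths are in m, angles in rad, forces in N, time in s.
With the tool pointing down it reaches from about 0.35 to 0.9 m from the base axis. Payload 7.2 kg.
Tool frame: the origin (TCP) lies on the centre line of the jaws, within the pads' length; the fingertips stand 14 mm ahead of it and the grasp point (between the pads) lies 5 mm behind it; z points along the fingers, y is the line along which they close (so a half turn about z gives the same grasp; the last joint's range is limited). The gripper opens to 85 mm and grips with 20 to 120 N. Pads are 22 mm wide; open, the fingers measure 114 mm over their backs; the gripper's body (76 mm by 85 mm) begins 54 mm behind the grasp point. The pads swing forward as they close: fully open they stand 13 mm farther back than shut.
Start: joints at [1.167, 0.411, -0.013, 1.596, 0.006, 1.134, -0.082], TCP at [0.206, -0.59, 0.245] pointing down, gripper open.
Joint ranges: [-2.95, 2.95], [-0.29, 1.99], [-1.47, 1.44], [0.14, 2.54], [-1.03, 4.17], [0.13, 1.85], [-2.86, 2.86]. Speed limits (rad/s): [2.39, 2.39, 3.01, 3.01, 3.14, 3.14, 3.14].

### API

Orientations are given as a unit quaternion [x, y, z, w].
In Python, from rig import r gives the robot as it stands. Calls block until the motion is done:
- r.reach(position, orientation): joint-space move of the TCP to a pose.
- r.move_linear(position, rotation=None, rate=0.15): straight line of the TCP; rotation=None keeps the orientation; rate is the mean speed in m/s.
- r.movej(angles): joint-space move.
- r.grip(opening, force=None): finger opening in m; force is the grip in N (None keeps the last); returns when the fingers have stopped.
- r.pause(seconds).
- r.ik(position, orientation): joint angles nearest the present ones, or None.
- r.snapshot(name): name is "side" or "top"; returns the picture (384x512x3 uint8, red, green, blue); there is no depth.
- r.camera_model(name): a dict with "fx", "fy", "cx", "cy" (pixels), "dist" ([k1, k2, p1, p2, k3] as OpenCV has them; the pictures are not rectified), "world_from_camera" (4x4, takes a point from camera to world coordinates). Camera axes: x right, y down, z forward; pixel columns grow to the right and rows downward; lengths in m; the calibration is good to about 2 mm. A picture is of the moment at which its call begins. camera_model takes no time and is no camera call.
A pose or a line that the arm cannot do raises r.PlanningError and nothing moves.
- r.sign_off(): hands the job in; it is judged then, once.
Readings, each from a call of its own:
- r.read_clock(): time.
- r.read_joint_positions(): joint angles.
- r.read_qvel(): joint speeds.
- r.read_joint_torque(): joint torques, N m.
- r.read_eef_pos(): TCP position.
- r.read_ee_rot(): TCP orientation.
- r.read_force(): force on the tool from outside, world axes, zero at the start.
- r.read_ft_torque(): the same for the moment, N m.
- r.read_opening(): finger opening in m.
- r.read_finger_force(): force on a finger pad.
Only numpy, scipy, OpenCV 4.12 (cv2) and the standard library are available. Lean on these libraries where they do the work, as an engineer would, in place of code of your own. Each camera call takes 0.05 s, during which the arm holds its last target. There are 200 camera calls.

## Working session

There is one attempt and no reset: what is moved stays moved. The work goes in short steps, each a Python script; the robot and the scene stay as the last script left them, time stands still between calls to the robot, and variables do not carry over. Pictures are saved under pics/ and viewed, at most 10 in all, crops included, and the job is handed in when it is done.

```bash
mkdir -p pics; python3 - <<'E'
from rig import r
import cv2
for n in("side","top"):
    cv2.imwrite(f"pics/{n}0.png",cv2.resize(r.snapshot(n)[:,:,::-1],(800,600),interpolation=cv2.INTER_CUBIC))
    m=r.camera_model(n);print(n,m["fx"],m["cx"],m["cy"],m["dist"]);print(m["world_from_camera"])
print(r.read_clock(),r.read_ee_rot())
E
```

```text
side 453.6346701475645 249.23545298868495 193.95828724323513 [-0.05282303  0.          0.          0.          0.        ]
[[-0.99976823 -0.01220435  0.01773501  0.53400355]
 [-0.02143284  0.6418217  -0.76655433  0.9383207 ]
 [-0.00202742 -0.76675678 -0.64193452  0.91824673]
 [ 0.          0.          0.          1.        ]]
top 402.0154987207952 256.4851033210811 189.69567301966651 [-0.10998159  0.          0.          0.          0.        ]
[[ 4.33502250e-04 -9.95028159e-01  9.95930429e-02  4.53128772e-01]
 [-9.99992195e-01 -4.02271298e-05  3.95079543e-03 -8.36120738e-04]
 [-3.92714637e-03 -9.95939782e-02 -9.95020410e-01  1.16026295e+00]
 [ 0.00000000e+00  0.00000000e+00  0.00000000e+00  1.00000000e+00]]
0.1 [ 9.85937857e-01  1.67110778e-01 -1.67273414e-04 -7.08626578e-04]
```

View pics/top0.png

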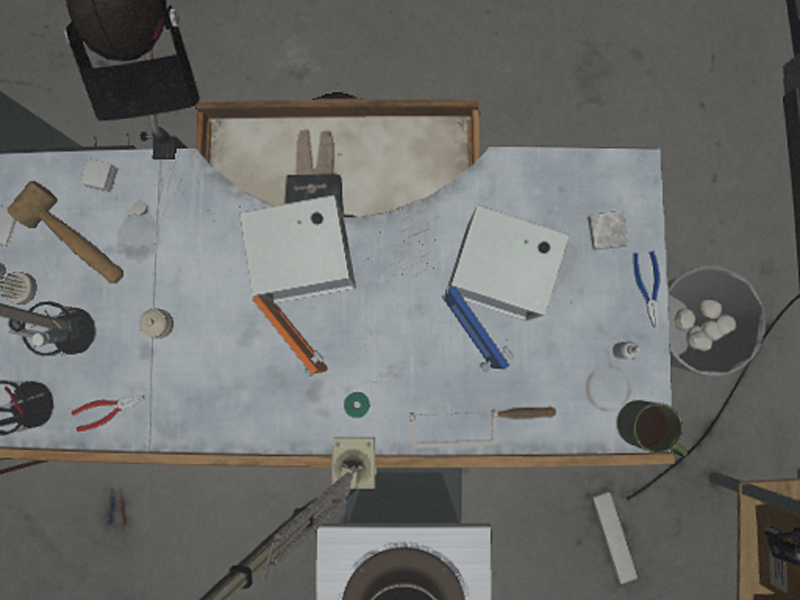

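View pics/side0.png

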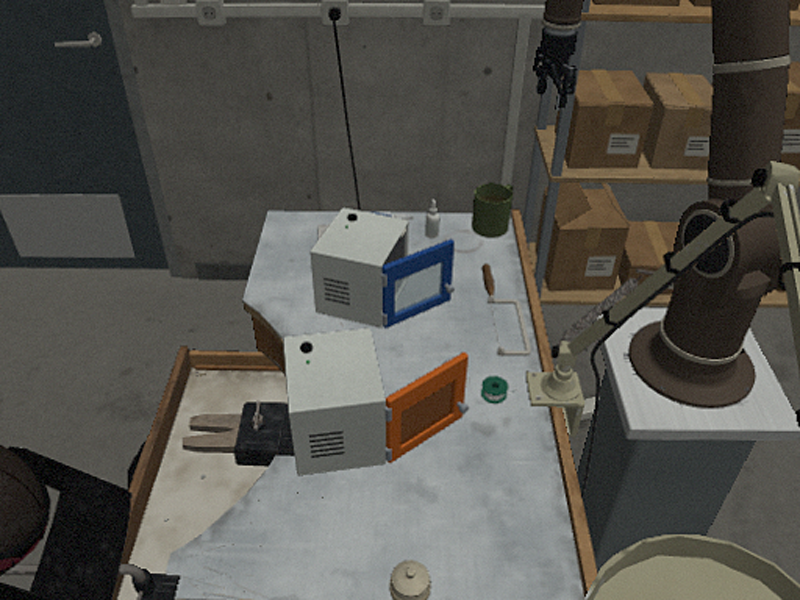

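The top view shows the amber door running from its hinge at about (260,297) to its free edge at about (320,370). The blue door runs from (450,290) to (500,365). A lamp on a jointed arm stands at (352,462), at the bench's front edge. I'll enlarge the doors.

```bash
python3 - <<'E'
import cv2
from rig import r
a=r.snapshot("top")[:,:,::-1]
cv2.imwrite("pics/c1.png",cv2.resize(a[170:260,140:260],None,fx=6.5,fy=6.5,interpolation=cv2.INTER_CUBIC))
b=r.snapshot("side")[:,:,::-1]
cv2.imwrite("pics/c2.png",cv2.resize(b[205:305,175:305],None,fx=6,fy=6,interpolation=cv2.INTER_CUBIC))
E
```

```text
(no output)
```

View pics/c1.png

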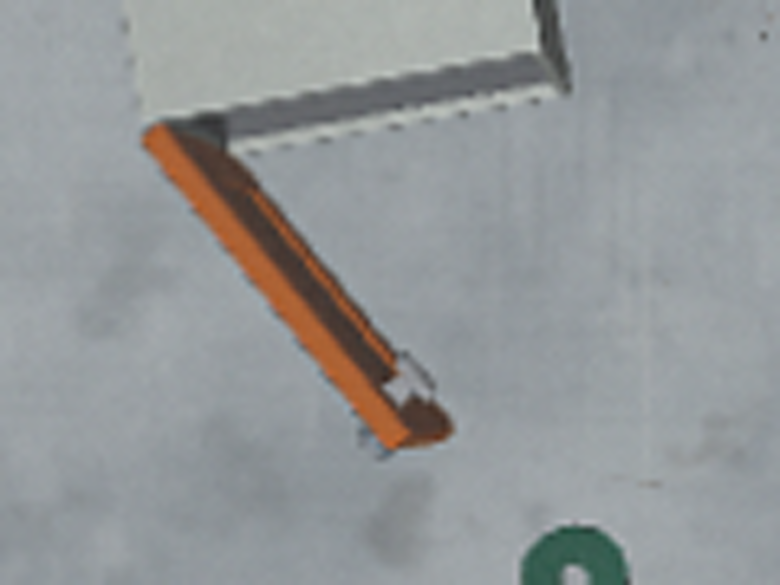

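View pics/c2.png

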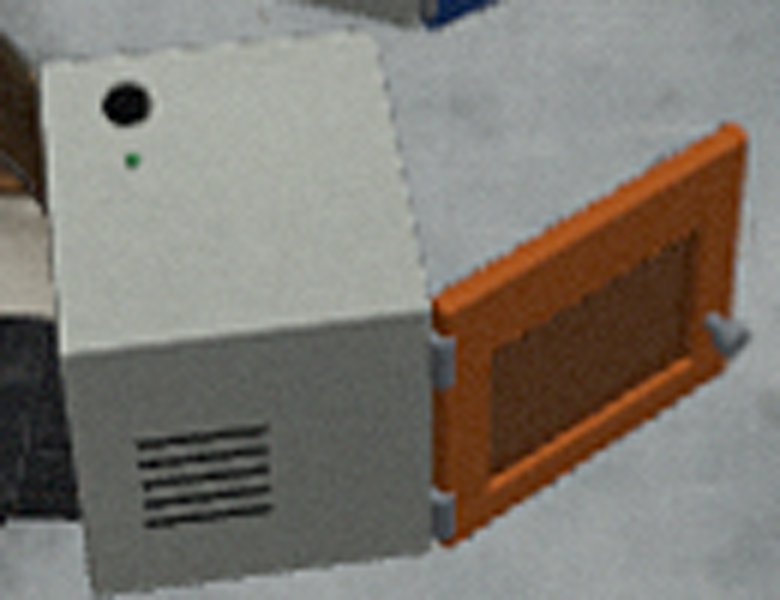

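The crops show the amber door's top edge clearly. In the top crop its centre line runs from (155,131) at the hinge to (399,440) at the free edge, with the outer face and knob on the left (+y) side. The cabinet's front top edge runs from (145,122) to (537,55). In the side crop the door top runs from (440,303) to (738,130).

```bash
cat > h.py <<'E'
import numpy as np, cv2
from rig import r
def world(n,px,z):
    m=r.camera_model(n);K=np.array([[m["fx"],0,m["cx"]],[0,m["fy"],m["cy"]],[0,0,1]])
    T=np.array(m["world_from_camera"])
    u=cv2.undistortPoints(np.array(px,float).reshape(-1,1,2),K,np.array(m["dist"])).reshape(-1,2)
    d=np.c_[u,np.ones(len(u))]@T[:3,:3].T
    return T[:3,3]+d*((z-T[2,3])/d[:,2])[:,None]
E
python3 - <<'E'
from h import *
np.set_printoptions(precision=4,suppress=True)
c1=lambda p:(np.array(p)+.5)/6.5-.5+[140,170]
c2=lambda p:(np.array(p)+.5)/6-.5+[175,205]
f=lambda p:(np.array(p)+.5)*.64-.5
def show(t,w):
    d=w[1]-w[0];print(t,w[:,:2].ravel(),"len",np.hypot(*d[:2]),"ang",np.arctan2(d[1],d[0]))
show("door top",world("top",c1([(155,131),(399,440)]),.154))
show("door side",world("side",c2([(440,300),(740,129)]),.154))
show("front top",world("top",c1([(145,122),(537,55)]),.156))
show("front side",world("side",c2([(428,312),(375,35)]),.156))
show("blue",world("top",f([(452,290),(502,366)]),.154))
show("bluefront",world("top",f([(449,288),(530,318)]),.156))
show("lamp base",world("top",f([(352,470),(200,600)]),.05))
E
```

```text
door top [0.5537 0.2389 0.4345 0.1417] len 0.15383461534426132 ang -2.4579876751475194
door side [0.5535 0.2396 0.4347 0.1446] len 0.15216015035366753 ang -2.4670171046673963
front top [0.5571 0.2424 0.5832 0.0896] len 0.1550321655220424 ang -1.4015714021146763
front side [0.5578 0.2476 0.5842 0.093 ] len 0.15682924852071245 ang -1.401985104318354
blue [ 0.5647 -0.079   0.4425 -0.1582] len 0.14559370374151506 ang -2.5662082758811606
bluefront [ 0.5677 -0.074   0.5192 -0.2042] len 0.13889672937040834 ang -1.927367891557376
lamp base [0.2603 0.089  0.0265 0.358 ] len 0.35639236420566967 ang 2.286400339336147
```

```bash
python3 - <<'E'
from h import *
np.set_printoptions(precision=3,suppress=True)
f=lambda p:(np.array(p)+.5)*.64-.5
ct=np.array(r.camera_model("top")["world_from_camera"])[:3,3]
a,b=world("top",f([(345,470),(215,590)]),0)
n=np.cross(a-ct,b-ct)
cs=np.array(r.camera_model("side")["world_from_camera"])[:3,3]
for p in [(562,350),(600,318),(680,255),(770,178),(790,270)]:
    d=world("side",f([p]),0)[0]-cs
    print(p,cs+d*(n@(ct-cs))/(n@d))
u=lambda q:np.array([np.cos(-1.4015-q),np.sin(-1.4015-q),0])
import itertools
for p,yaw in [((.42,.26,.25),0),((.42,.22,.137),0)]:
  for y in np.arange(-3,3.2,.5):
    s=r.ik(p,[np.cos(y/2),np.sin(y/2),0,0])
    print(p,round(y,2),None if s is None else np.array(s))
E
```

```text
(562, 350) [0.272 0.095 0.117]
(600, 318) [0.239 0.14  0.226]
(680, 255) [0.185 0.214 0.397]
(770, 178) [0.143 0.273 0.542]
(790, 270) [0.101 0.308 0.446]
(0.42, 0.26, 0.25) -3.0 [ 0.36   0.51  -1.346  1.845  0.531  1.223  0.56 ]
(0.42, 0.26, 0.25) -2.5 [ 0.303  0.433 -1.222  1.847  0.441  1.175  1.145]
(0.42, 0.26, 0.25) -2.0 [ 0.303  0.433 -1.222  1.847  0.441  1.175  1.645]
(0.42, 0.26, 0.25) -1.5 [ 0.303  0.433 -1.222  1.847  0.441  1.175  2.145]
(0.42, 0.26, 0.25) -1.0 [ 0.303  0.433 -1.222  1.847  0.441  1.175  2.645]
(0.42, 0.26, 0.25) -0.5 [-1.177  0.193  0.612  1.931 -0.127  1.055 -2.582]
(0.42, 0.26, 0.25) 0.0 [ 0.358  0.507 -1.342  1.845  0.527  1.221 -2.72 ]
(0.42, 0.26, 0.25) 0.5 [ 0.049  0.287 -0.838  1.859  0.238  1.1   -1.948]
(0.42, 0.26, 0.25) 1.0 [ 0.149  0.326 -0.974  1.854  0.299  1.118 -1.505]
(0.42, 0.26, 0.25) 1.5 [ 0.195  0.35  -1.041  1.852  0.333  1.13  -1.037]
(0.42, 0.26, 0.25) 2.0 [ 0.228  0.371 -1.093  1.851  0.362  1.14  -0.563]
(0.42, 0.26, 0.25) 2.5 [ 0.284  0.414 -1.186  1.848  0.418  1.164 -0.116]
(0.42, 0.26, 0.25) 3.0 [ 0.357  0.505 -1.34   1.845
[... 303 characters left out ...]
6  0.687  1.017  1.988]
(0.42, 0.22, 0.137) -1.0 [-1.393  0.462  1.051  2.115 -0.536  0.859 -2.592]
(0.42, 0.22, 0.137) -0.5 [-1.09   0.328  0.617  2.101 -0.266  0.788 -2.38 ]
(0.42, 0.22, 0.137) 0.0 [ 0.227  0.49  -1.024  2.022  0.529  0.921 -2.651]
(0.42, 0.22, 0.137) 0.5 [ 0.095  0.416 -0.834  2.028  0.404  0.866 -2.036]
(0.42, 0.22, 0.137) 1.0 [ 0.272  0.526 -1.095  2.02   0.582  0.949 -1.699]
(0.42, 0.22, 0.137) 1.5 [ 0.24   0.5   -1.044  2.021  0.544  0.929 -1.164]
(0.42, 0.22, 0.137) 2.0 [ 0.242  0.501 -1.047  2.021  0.546  0.93  -0.666]
(0.42, 0.22, 0.137) 2.5 [ 0.243  0.502 -1.049  2.021  0.548  0.93  -0.167]
(0.42, 0.22, 0.137) 3.0 [ 0.246  0.505 -1.054  2.021  0.551  0.932  0.329]
```

The lamp arm rises from (.27,.09,.12) to about (.14,.27,.54). Solutions with j3 negative keep the elbow away from it. The door is about 1.06 rad open. Next I'll close the gripper, go over the top, and come down outside the amber door.

```bash
cat >> h.py <<'E'
H=np.array([.5555,.2408]);A0=-1.4015
def pose(q,off,z=.137,s=.125):   # off: gap between finger face and door's outer face
    a=A0-q;u=np.array([np.cos(a),np.sin(a)]);n=np.array([u[1],-u[0]])
    p=H+s*u+(.006+.011+off)*n
    y=np.arctan2(-n[1],-n[0])+np.pi
    return [*p,z],[np.cos(y/2),np.sin(y/2),0,0]
E
python3 - <<'E'
from h import *
np.set_printoptions(precision=3,suppress=True)
r.grip(0.0,40)
r.move_linear([.206,-.59,.33],rate=.2)
p,o=pose(1.06,.055,.33)
r.reach([.45,-.2,.33],o);print(r.read_joint_positions())
j=r.ik(p,o);print(p,j)
if j is not None and j[2]<-.3:
    r.movej(j);p,o=pose(1.06,.055);r.move_linear(p,rate=.15)
    print(r.read_joint_positions(),r.read_eef_pos(),r.read_force())
    a=np.vstack([r.snapshot("top")[150:340,90:380],r.snapshot("side")[180:330,150:440]])[:,:,::-1]
    cv2.imwrite("pics/d1.png",cv2.resize(a,None,fx=1.7,fy=1.7,interpolation=cv2.INTER_CUBIC))
print(r.read_clock())
E
```

```text
[ 0.801  0.159 -0.54   1.757  0.086  1.249  0.917]
[np.float64(0.4130324082966265), np.float64(0.21817290751685336), 0.33] [ 0.36   0.199 -1.072  1.788  0.183  1.262 -0.08 ]
[ 0.167  0.437 -0.934  2.04   0.457  0.883 -0.341] [0.413 0.218 0.138] [-0.337 -0.315  0.18 ]
6.3083
```

View pics/d1.png

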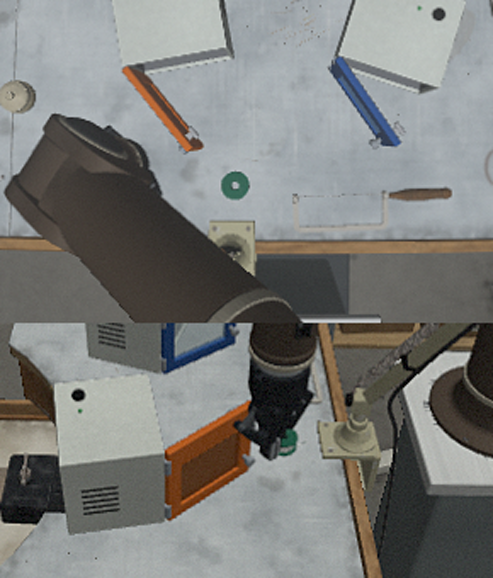

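In the side view, at about (265,440), the closed fingers are just outside the door near its free edge. Both doors are undisturbed and the lamp is clear. I'll push along the arc, in fine steps near the catch.

```bash
python3 - <<'E'
from h import *
r.move_linear(*pose(1.06,.005),rate=.1)
for q in np.r_[np.arange(1.0,.14,-.1),.15,.12,.1,.08,.065,.05,.04,.03,.02,.01]:
    p,o=pose(q,0)
    r.move_linear(p,o,rate=.1 if q>.14 else .04)
    F=np.array(r.read_force());print(round(q,3),F.round(1),round(r.read_clock(),2))
    if np.linalg.norm(F)>30: break
a=np.vstack([r.snapshot("top")[90:280,90:380],r.snapshot("side")[180:330,150:440]])[:,:,::-1]
cv2.imwrite("pics/d2.png",cv2.resize(a,None,fx=1.7,fy=1.7,interpolation=cv2.INTER_CUBIC))
E
```

```text
1.0 [-0.2  0.4 -0.8] 7.23
0.9 [-0.2  1.2 -0.3] 7.51
0.8 [-0.3 -0.4  1.3] 7.78
0.7 [-1.1 -0.2  0.4] 8.06
0.6 [-0.7  0.6  0.1] 8.33
0.5 [-0.7  0.5  0.1] 8.61
0.4 [0.3 0.5 0.3] 8.88
0.3 [-0.6  1.5 -0.9] 9.16
0.2 [-0.6 -0.1 -0.1] 9.43
0.15 [ 0.2  0.4 -0.5] 9.68
0.12 [ 0.3 -0.4 -1. ] 9.93
0.1 [-4.2 -0.4  2.2] 10.18
0.08 [-3.5  1.6  1.5] 10.43
0.065 [-2.2  2.   0.1] 10.68
0.05 [-0.7  0.8  0.3] 10.93
0.04 [ 0.6 -0.4 -0.4] 11.18
0.03 [-0.5  1.1  0.8] 11.43
0.02 [-2.3 -0.5  2. ] 11.68
0.01 [-6.9 -2.   5.5] 11.93
```

View pics/d2.png

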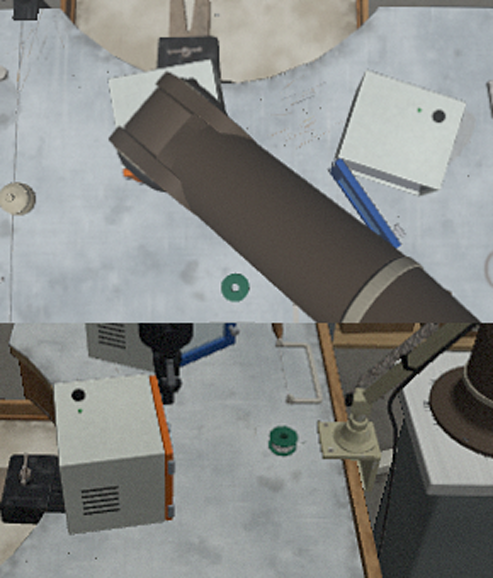

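The force profile rose to about 4 N, dropped, then met a hard stop, which means the catch has snapped in. In the side view the orange door lies flush along the cabinet's front at about (162,450). I'll draw back and check.

```bash
python3 - <<'E'
from h import *
r.move_linear(*pose(-.01,0),rate=.03);print(r.read_force())
p,o=pose(0,.09);r.move_linear(p,o,rate=.1)
p,o=pose(0,.09,.30);r.move_linear(p,rate=.15)
r.reach([.40,-.05,.33],o)
r.pause(.5)
a=np.hstack([r.snapshot("top")[110:260,130:350],r.snapshot("side")[180:330,150:370]])[:,:,::-1]
cv2.imwrite("pics/d3.png",cv2.resize(a,None,fx=1.8,fy=1.8,interpolation=cv2.INTER_CUBIC))
print(r.read_force(),r.read_clock())
E
```

```text
[-16.63360672  -3.94874457  13.58993091]
[-0.30836497 -0.20987886  0.13699329] 15.9333
```

View pics/d3.png

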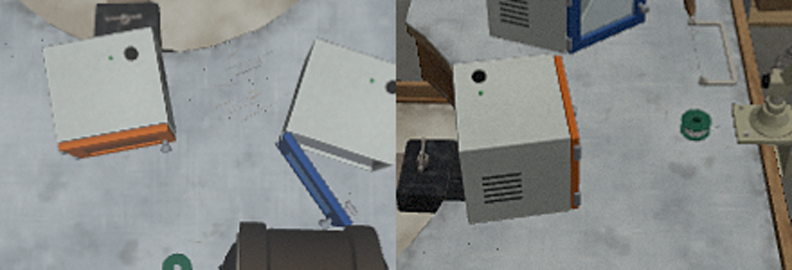

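In both views the amber door is flush, with its strip parallel to the cabinet front at about (115,140) in the left half. The blue door stands as before and the arm is clear.

```bash
python3 -c "
from rig import r
print(r.sign_off())"
```

```text
the job is handed in; nothing more can be done
None
```

The amber door is shut flush on its catch, the blue door stands open as it was, the arm is drawn back clear, and the job was handed in about 16 s into the 35 s allowed.

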